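# Lock a lab shaker's platform with its ball-lock pin

## Task

Park the shaker for transport: take the red ball-lock pin from its stand by squeezing its grip so that the yellow thumb button is held in, put it into the hole in the platform's front tab and, with the button still held, slide the platform gently back towards its middle, feeling with the pin for the hidden hole in the steel strip underneath. When it drops through, push it home until its collar sits flat on the tab, then let go so that the button springs out and the balls lock; do not force the pin, and do not disturb the bottle, tip box or beaker.

Things in the scene. Friction and masses are not known exactly. Their poses are not given: they have to be found in the camera images.
- pin: Loose ball-lock pin, 0.11 to 0.17 kg, upright in the white stand. Origin: centre of the collar's underside, z up along the axis. Below: steel shank, 10 mm diameter, 29 mm long, then a cone to a 4 mm flat tip at z = -36 mm. Above: round steel collar, 32 mm diameter, 6 mm thick, and the red grip. Two small brass locking balls at z = -25 mm stick out of the shank on its +y side to y = 8.2 mm when the button is out; retracted when it is in.
- pin_grip (a point): Where to pinch: on the pin's axis, 30 mm above the collar's underside; axes as the pin's. Red grip 22 mm wide (x), 6 to 46 mm above the collar's underside, fixed flat face at y = -14 mm. Yellow thumb button (18 mm wide) on the +y side: face at y = +19 mm when out, +14 mm when in. So pinch along y, from above: 33 mm across when free, 28 mm squeezed.
- pin_button (a joint): Travel of the thumb button in m: 0 = out (balls out, pin locks), 0.005 = fully in (balls inside the shank). Spring: about 5 N to start, 9 N fully in; a grip of 20 N holds it in. With the balls out the pin does not pass the tab's or the strip's hole.
- pin_tip (a point): Centre of the pin's flat tip, 36 mm below the pin's origin.
- stand: White plastic block 60 x 60 x 45 mm, fixed to the bench, with a blind square hole (21 mm wide, 41 mm deep) in the middle of its top, in which the pin hangs loosely by its collar. The pin lifts straight out. Origin: centre of the underside, z up.
- shaker: Lab shaker with white housing 220 x 300 mm, fixed to the bench, turned by up to 0.3 rad about the vertical. Origin on the bench, z up. The platform slides along its y axis; the tab projects on its -x side. Covered by the tab lies a fixed dark steel strip, top 65 mm over the bench, 8 mm thick, free space below, with one 12 mm hole on the line along which the tab's hole travels.
- platform (a joint): Position of the aluminium platform along the shaker's y axis in m, -0.05 to 0.05, 0 = middle. Starts at 0.028 to 0.046. The strip's hidden hole lies under the tab's hole at one unknown, unmeasured value between -0.020 and +0.012, to be found by feel. About 1.5 N of friction plus light drag; stays where left. Carries two fixed flasks 66 mm tall at its far (+x) side.
- tab_hole (a point): Centre of the 11.5 mm hole in the platform's front tab, on the tab's top, 78 mm over the bench; axes as the shaker's, moves with the platform. Tab 60 (x) x 160 (y) x 12 mm, level with the platform, hole in its middle. Below it a 1 mm gap, then the strip: the tip meets the strip 13 mm below the tab's top. When the collar sits, the balls are below the strip with 2 mm of play.
- reagent: Bystander: bottle with blue cap, 66 mm diameter, 150 mm tall, loose. Origin: centre of the underside.
- tip_box: Bystander: green box 85 x 120 x 55 mm, loose. Origin: centre of the underside.
- beaker: Bystander: clear plastic beaker, 72 mm rim diameter, 95 mm tall, loose. Origin: centre of the underside.

How it is judged:
By the outcome, as a careful person would: the job done as asked, in the order asked, and still so for the second after the job is handed in, with the robot touching nothing.
It also fails if it takes over 58 s, if anything falls off the work surface, if the arm or the gripper's body presses on something with over 40 N, if the wrist force passes 120 N, or if a joint passes its speed limit or range.

## Robot

A 6-joint arm with a two-finger parallel gripper is mounted at the origin on the work surface. World frame = base frame: x ahead of the robot, y to its left, z up, the work surface at z = 0. Lengths are in m, angles in degrees, forces in N, time in s.
With the tool pointing down it reaches from about 0.25 to 0.725 m from the base axis. Payload 9.7 kg.
Tool frame: the origin (TCP) lies midway between the tips of the shut fingers; the grasp point (between the pads) lies 19 mm behind it; y points along the fingers, x is the direction in which the jaws open and shut, and the axes are right-handed (so a half turn about y gives the same grasp; the last joint's range is limited). The gripper opens to 85 mm and grips with 20 to 120 N. Pads are 22 mm wide; open, the fingers measure 114 mm over their backs; the gripper's body (76 mm by 85 mm) begins 54 mm behind the grasp point. The pads swing forward as they close: fully open they stand 13 mm farther back than shut.
Start: joints at [-74.083, 4.979, 10.078, 95.1, 0, 90], TCP at [0.151, -0.529, 0.231] pointing down, gripper open.
Joint ranges: [-179.16, 179.16], [-48.56, 103.87], [-65.8, 70.77], [-126.05, 130.52], [-82.76, 87.17], [-180, 180]. Speed limits (degrees/s): [127.2, 127.2, 147.25, 180, 180, 180].

## Interface

Orientations are given as [roll, pitch, yaw] about the fixed x, y, z axes, in that order (R = Rz(yaw) Ry(pitch) Rx(roll)).
In Python, from workcell import get_obs, camera, job_done gives the robot as it stands.
- The arm moves only by the tool play_rows, never from a script. Its argument "moves" is a list of rows, each a list of 3 entries, a list of its own where there are three numbers: the turn, a rotation vector about the tool's x, y, z in degrees, then the shift along the tool's x, y, z in m, then the opening in per cent of the stroke, from 0 (shut) to 100 (fully open). A call has exactly 5 rows; each row is the pose to reach, as a shift and turn from the pose commanded when the call began, along the tool's axes at that moment; what a row does not reach only later rows make up. A row lasts 1/10 s, in which the tool goes at most 50 mm and 8.59 degrees, less where a joint would pass 70% of its speed; a pose out of reach is approached as far as the arm can. A call with a gripper value outside its range is refused whole. The fingers move at their own pace and stop on an object; "grip_force" is the grip in N (left out, the last holds). Time passes only in rows, so rows that repeat a pose let the fingers close, or fill a call up. It gives the time, the measured TCP pose, the force and the opening at its end, in the units of the state.
- get_obs(): the state, without advancing time (a new reading comes with each control period).
- camera(name): name is "scene" or "side" or "wrist"; returns a dict with "img" (480x640x3 uint8, red, green, blue), "fov_y" (degrees; the focal length in pixels is half the picture's height over the tangent of half this angle, whatever the lens; pixels are square), "cx", "cy" (the principal point, pixels), "world_from_camera" (4x4, takes a point from camera to world coordinates). Camera axes: x right, y up, looking along -z (the intrinsics and any distortion apply to the point x, -y, -z); pixel columns grow to the right and rows downward; lengths in m; the calibration is good to about 2 mm. A picture is of the moment at which its call begins. There is no depth.
- job_done(): hands the job in, once; it reports no verdict.
The state is a dict: "time": time; "q": joint angles; "qd": joint speeds; "joint_efforts": joint torques, N m; "ee_pos": TCP position; "tcp_rot": TCP orientation; "wrist_force": force on the tool from outside, world axes, zero at the start; "torque": the same for the moment, N m; "opening": finger opening in m.
Only numpy, scipy, OpenCV 4.12 (cv2) and the standard library are available. Lean on these libraries where they do the work, as an engineer would, in place of code of your own. Each camera call takes 0.05 s, during which the arm holds its last target.

## Working session

There is one attempt and no reset: what is moved stays moved. The work goes in short steps, Python scripts to look and compute and a tool call to move; the robot and the scene stay as the last step left them, time stands still between calls to the robot, and variables do not carry over. Pictures are saved under pics/ and viewed, and the job is handed in when it is done.

Besides the shell and the picture viewer there is one more tool, called by a JSON object that holds its "fn" and its "kwargs", one argument or row to a line. play_rows: Moves the arm, as the interface text tells. Its arguments: {"type":"object","properties":{"moves":{"type":"array"},"grip_force":{"type":"number"}},"required":["moves"]}

```bash
mkdir -p pics; ls; python3 - <<'E'
from workcell import get_obs,camera
import cv2,numpy as np
o=get_obs();print(o)
for n in ["scene","side","wrist"]:
    c=camera(n);cv2.imwrite(f"pics/{n}0.png",c["img"][:,:,::-1]);print(n,{k:v for k,v in c.items() if k!="img"})
E
```

```text
pics
{'time': 0.0, 'q': array([-7.40834169e+01,  5.01026536e+00,  1.00341548e+01,  9.50992842e+01,
        6.09289287e-04,  9.00012878e+01]), 'qd': array([-0.11092501, -0.01674193,  0.01739663, -0.00071253, -0.01673688,
        0.06394653]), 'joint_efforts': array([-1.75687896e-04, -5.20393825e+01,  4.64800465e+01,  1.66338327e-02,
       -1.88130991e-05, -1.17446396e-05]), 'ee_pos': array([ 0.15077044, -0.52869187,  0.2305884 ]), 'tcp_rot': array([-8.99993924e+01,  7.53947688e-02, -7.40847048e+01]), 'wrist_force': array([-0.63835606, -0.37870167, -0.49075446]), 'torque': array([-0.01601586,  0.00809665,  0.00702928]), 'opening': 0.08530372437107438}
scene {'fov_y': 46.20961791492044, 'cx': 310.78855083235845, 'cy': 245.50701261839535, 'world_from_camera': array([[-0.8086154 , -0.49523311,  0.31762445,  1.03446319],
       [ 0.5883343 , -0.68245514,  0.43372541,  0.61250591],
       [ 0.00196926,  0.53758641,  0.84320636,  1.25102235],
       [ 0.        ,  0.        ,  0.        ,  1.        ]])}
side {'fov_y': 46.68146029580086, 'cx': 311.6745136189622, 'cy': 240.79234204649845, 'world_from_camera': array([[-0.84228533,  0.25089862, -0.47707998,  0.09504667],
       [-0.53903002, -0.38968971,  0.74671854,  0.81583499],
       [ 0.00143749,  0.8861105 ,  0.46347181,  0.59498818],
       [ 0.        ,  0.        ,  0.        ,  1.        ]])}
wrist {'fov_y': 64.32290854859417, 'cx': 318.0539322616491, 'cy': 234.52620353100593, 'world_from_camera': array([[ 0.27366685,  0.92685159,  0.25700696,  0.2158302 ],
       [-0.96182277,  0.26422943,  0.07127253, -0.51011726],
       [-0.00184975, -0.26670008,  0.9637778 ,  0.37261537],
       [ 0.        ,  0.        ,  0.        ,  1.        ]])}
```

View pics/scene0.png

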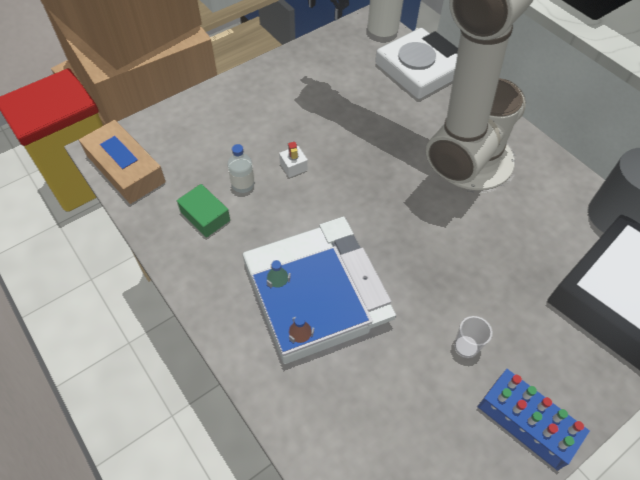

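View pics/side0.png

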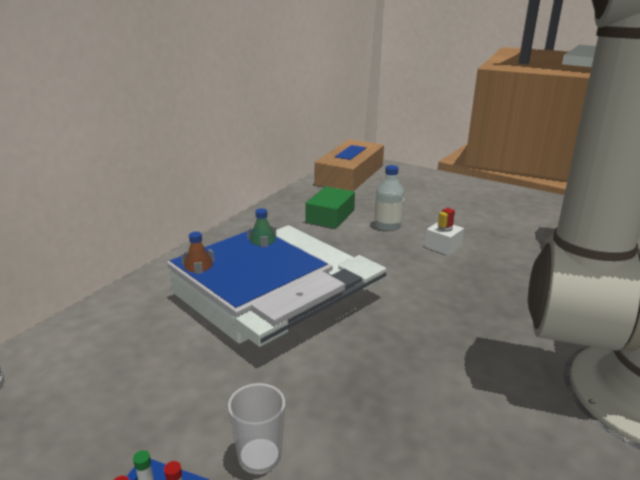

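View pics/wrist0.png

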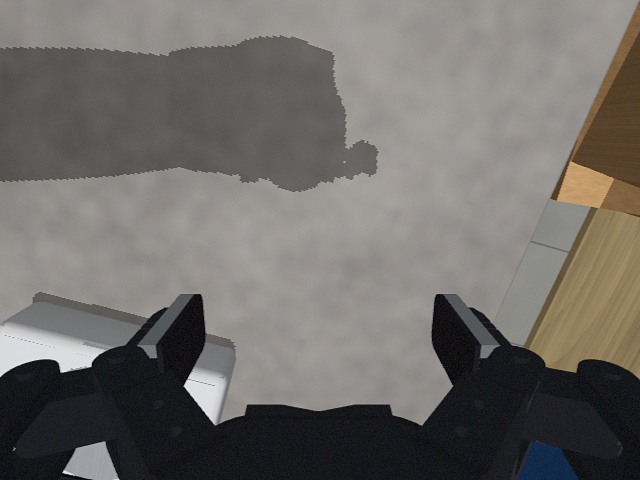

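The scene view shows the stand with the pin near (293,155), the tab hole near (365,277), bottle (241,172), box (204,210) and beaker (472,338). I'll zoom in next.

```bash
cat > h.py <<'E'
import numpy as np,cv2
from workcell import get_obs,camera
from scipy.spatial.transform import Rotation as R
def ray(c,u,v):
    f=240/np.tan(np.radians(c["fov_y"]/2));T=c["world_from_camera"]
    d=T[:3,:3]@np.array([(u-c["cx"])/f,-(v-c["cy"])/f,-1]);return T[:3,3],d/np.linalg.norm(d)
def onz(c,u,v,z):
    o,d=ray(c,u,v);return o+d*(z-o[2])/d[2]
def proj(c,p):
    f=240/np.tan(np.radians(c["fov_y"]/2));T=c["world_from_camera"]
    q=T[:3,:3].T@(np.array(p)-T[:3,3]);return c["cx"]-f*q[0]/q[2],c["cy"]+f*q[1]/q[2]
def tri(c1,p1,c2,p2):
    o1,d1=ray(c1,*p1);o2,d2=ray(c2,*p2)
    s=np.linalg.lstsq(np.c_[d1,-d2],o2-o1,rcond=None)[0]
    a=o1+d1*s[0];b=o2+d2*s[1];return (a+b)/2,np.linalg.norm(a-b)
def crop(im,x0,y0,x1,y1,k,name):
    cv2.imwrite("pics/"+name,cv2.resize(im[y0:y1,x0:x1,::-1],None,fx=k,fy=k,interpolation=cv2.INTER_CUBIC))
E
python3 - <<'E'
from h import *
import pickle
s=cv2.imread("pics/scene0.png")[:,:,::-1];d=cv2.imread("pics/side0.png")[:,:,::-1]
a=cv2.resize(s[135:185,265:325],None,fx=6,fy=6,interpolation=cv2.INTER_CUBIC)
b=cv2.resize(d[200:255,415:475],None,fx=6,fy=6,interpolation=cv2.INTER_CUBIC)
o=np.zeros((340,730,3),np.uint8);o[:300,:360]=a;o[:330,370:]=b
cv2.imwrite("pics/pinz.png",o[:,:,::-1])
a=cv2.resize(s[210:340,300:400],None,fx=4,fy=4,interpolation=cv2.INTER_CUBIC)
cv2.imwrite("pics/tabz.png",a[:,:,::-1])
crop(d,230,240,400,350,4,"tabside.png")
E
```

```text
(no output)
```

View pics/pinz.png

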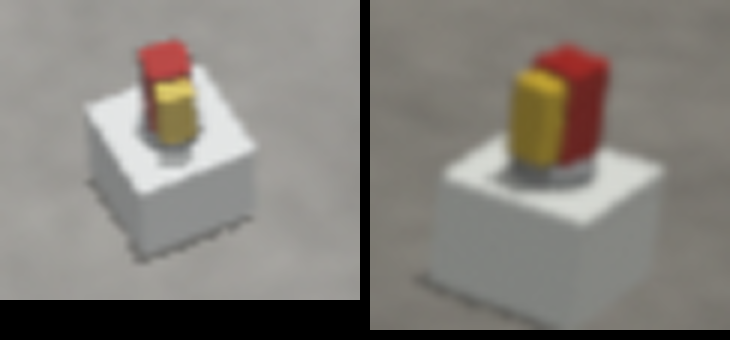

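View pics/tabz.png

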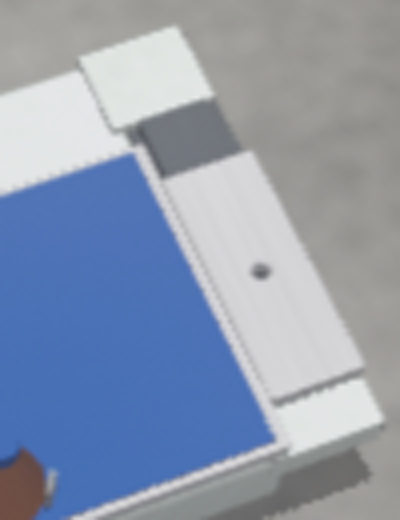

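View pics/tabside.png

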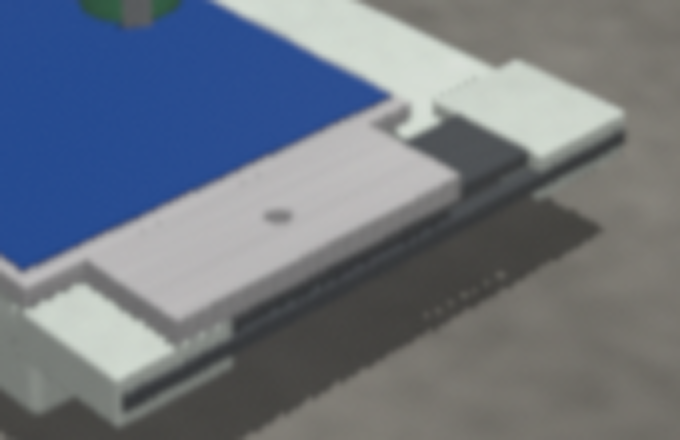

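```bash
python3 - <<'E'
from h import *
s=camera("scene");d=camera("side")
def P(*a):print(*[np.round(x,4) for x in a])
P("hole tri",*tri(s,(364.9,277.2),d,(299.4,294.1)));P(onz(s,364.9,277.2,.078),onz(d,299.4,294.1,.078))
c=[(340.5,254.5),(363.2,247.5),(390.7,302.5),(368.7,310.7)]
w=[onz(s,*p,.078) for p in c];P("tab",*w)
P("edges",*[np.linalg.norm(w[i]-w[(i+1)%4]) for i in range(4)])
e=w[2]-w[1]+w[3]-w[0];P("long yaw",np.degrees(np.arctan2(e[1],e[0])))
# side corners of tab: 
cs=[(230+458/4,240+180/4),(230+180/4,240+322/4)]
ws=[onz(d,*p,.078) for p in cs];P("side outer edge",*ws,np.linalg.norm(ws[0]-ws[1]));e=ws[1]-ws[0];P(np.degrees(np.arctan2(e[1],e[0])))
# stand top corners scene
c=[(265+85/6,135+107/6),(265+140/6,135+193/6),(265+257/6,135+148/6),(265+200/6,135+65/6)]
w=[onz(s,*p,.045) for p in c];P("stand",*w,np.mean(w,0))
P([np.linalg.norm(w[i]-w[(i+1)%4]) for i in range(4)],[np.degrees(np.arctan2(*(w[(i+1)%4]-w[i])[1::-1])) for i in range(4)])
c=[(415+75/6,200+175/6),(415+215/6,200+223/6),(415+295/6,200+168/6)]
w=[onz(d,*p,.045) for p in c];P("stand side",*w,(w[0]+w[2])/2);P([np.degrees(np.arctan2(*(w[(i+1)%3]-w[i])[1::-1])) for i in range(2)])
for c,n in((s,"scene"),(d,"side")):
    h=cv2.cvtColor(c["img"],cv2.COLOR_RGB2HSV)
    x0,y0,x1,y1=(265,135,325,185) if n=="scene" else (415,200,475,255)
    sub=h[y0:y1,x0:x1]
    for nm,m in(("red",((sub[...,0]<8)|(sub[...,0]>172))&(sub[...,1]>120)),("yel",(sub[...,0]>15)&(sub[...,0]<35)&(sub[...,1]>110))):
        ys,xs=np.nonzero(m);print(n,nm,len(xs),xs.mean()+x0,ys.mean()+y0,xs.min()+x0,xs.max()+x0,ys.min()+y0,ys.max()+y0)
# red top centres z=.097, button top ~.09?
P("redtop",onz(s,265+166/6,135+52/6,.097),"yel top",onz(s,265+175/6,135+90/6,.09))
P("redtop side",onz(d,415+(573-370)/6,200+60/6,.097),"yel",onz(d,415+(542-370)/6,200+77/6,.09))
P("TCP proj",proj(s,get_obs()["ee_pos"]))
for n,(px) in {"bottle":(241,187)}.items():P(n,onz(s,*px,0))
P("box",onz(s,204,203,.055),"beaker",onz(s,466,348,0), "bottle cap",onz(s,237.5,149,.15))
E
```

```text
Traceback (most recent call last):
numpy._core._exceptions._UFuncNoLoopError: ufunc 'multiply' did not contain a loop with signature matching types (dtype('<U8'), dtype('float64')) -> None
```

```bash
cat >> h.py <<'E'
def P(*a):print(*[x if isinstance(x,str) else np.round(x,4).tolist() for x in a])
E
python3 - <<'E'
from h import *
s=camera("scene");d=camera("side")
P("hole tri",*tri(s,(364.9,277.2),d,(299.4,294.1)));P(onz(s,364.9,277.2,.078),onz(d,299.4,294.1,.078))
c=[(340.5,254.5),(363.2,247.5),(390.7,302.5),(368.7,310.7)]
w=[onz(s,*p,.078) for p in c];P("tab",*w)
P("edges",*[np.linalg.norm(w[i]-w[(i+1)%4]) for i in range(4)])
e=w[2]-w[1]+w[3]-w[0];P("long yaw",np.degrees(np.arctan2(e[1],e[0])))
cs=[(230+458/4,240+180/4),(230+180/4,240+322/4)]
ws=[onz(d,*p,.078) for p in cs];P("side outer edge",*ws,np.linalg.norm(ws[0]-ws[1]));e=ws[1]-ws[0];P(np.degrees(np.arctan2(e[1],e[0])))
c=[(265+85/6,135+107/6),(265+140/6,135+193/6),(265+257/6,135+148/6),(265+200/6,135+65/6)]
w=[onz(s,*p,.045) for p in c];P("stand",*w,np.mean(w,0))
P([np.linalg.norm(w[i]-w[(i+1)%4]) for i in range(4)],[np.degrees(np.arctan2(*(w[(i+1)%4]-w[i])[1::-1])) for i in range(4)])
c=[(415+75/6,200+175/6),(415+215/6,200+223/6),(415+295/6,200+168/6)]
w=[onz(d,*p,.045) for p in c];P("stand side",*w,(w[0]+w[2])/2);P([np.degrees(np.arctan2(*(w[(i+1)%3]-w[i])[1::-1])) for i in range(2)])
for c,n in((s,"scene"),(d,"side")):
    h=cv2.cvtColor(c["img"],cv2.COLOR_RGB2HSV)
    x0,y0,x1,y1=(265,135,325,185) if n=="scene" else (415,200,475,255)
    sub=h[y0:y1,x0:x1]
    for nm,m in(("red",((sub[...,0]<8)|(sub[...,0]>172))&(sub[...,1]>120)),("yel",(sub[...,0]>15)&(sub[...,0]<35)&(sub[...,1]>110))):
        ys,xs=np.nonzero(m);P(n,nm,len(xs),xs.mean()+x0,ys.mean()+y0,xs.min()+x0,xs.max()+x0,ys.min()+y0,ys.max()+y0)
P("redtop",onz(s,265+166/6,135+52/6,.091),"yel top",onz(s,265+175/6,135+90/6,.087))
P("redtop side",onz(d,415+(573-370)/6,200+60/6,.091),"yel",onz(d,415+(542-370)/6,200+77/6,.087))
P("box",onz(s,204,203,.055),"beaker",onz(s,466,348,0), "bottle cap",onz(s,237.5,149,.15),"bot",onz(s,241,187,0))
E
```

```text
hole tri [0.5404, 0.1572, 0.0771] 0.0
[0.5408, 0.1576, 0.078] [0.5396, 0.1584, 0.078]
tab [0.5491, 0.073, 0.078] [0.4913, 0.0898, 0.078] [0.5347, 0.2452, 0.078] [0.5894, 0.2315, 0.078]
edges 0.0602 0.1613 0.0564 0.1636
long yaw 75.069
side outer edge [0.4896, 0.0918, 0.078] [0.5298, 0.2421, 0.078] 0.1556
75.022
stand [0.4692, -0.313, 0.045] [0.4784, -0.2542, 0.045] [0.4182, -0.2446, 0.045] [0.4097, -0.3028, 0.045] [0.4439, -0.2787, 0.045]
[0.0595, 0.0609, 0.0588, 0.0603] [81.1293, 170.8799, -98.2933, -9.7967]
stand side [0.4747, -0.2567, 0.045] [0.4173, -0.2474, 0.045] [0.408, -0.3066, 0.045] [0.4413, -0.2817, 0.045]
[170.7961, -98.9216]
scene red 39 292.0256 144.8462 289 295 142 148
scene yel 54 293.537 152.7593 291 296 148 157
side red 107 449.5327 215.5888 443 454 208 226
side yel 119 442.6134 218.8992 439 447 211 227
redtop [0.4416, -0.2836, 0.091] yel top [0.4496, -0.2651, 0.087]
redtop side [0.4398, -0.2811, 0.091] yel [0.4467, -0.2694, 0.087]
box [0.7343, -0.2767, 0.055] beaker [0.4353, 0.4169, 0.0] bottle cap [0.5988, -0.3071, 0.15] bot [0.6074, -0.3052, 0.0]
```

{"fn": "play_rows", "kwargs": {
  "moves": [
    [[0,8,0],[-0.02,0,0.045],100],
    [[0,16,0],[-0.04,0,0.09],100],
    [[0,24,0],[-0.06,0,0.13],100],
    [[0,32,0],[-0.08,0,0.175],100],
    [[0,40,0],[-0.1,0,0.22],100]
  ]
}}

```text
time: 0.85
ee_pos: [0.3257, -0.3802, 0.2315]
tcp_rot: [-90.0, -0.0, -112.9]
wrist_force: [0.7, -1.0, -0.8]
opening: 0.0853
```

```bash
cat >> h.py <<'E'
def rel(p,yaw):
    o=get_obs();Rt=R.from_euler("xyz",o["tcp_rot"],degrees=True);G=R.from_euler("xyz",[-90,0,yaw],degrees=True)
    P("t",o["time"],"pos",o["ee_pos"],"rot",o["tcp_rot"],"q",o["q"],"F",o["wrist_force"],"op",o["opening"])
    P("REL turn",(Rt.inv()*G).as_rotvec(degrees=True),"shift",Rt.inv().apply(np.array(p)-o["ee_pos"]))
E
python3 -c "
from h import *
rel([.443,-.281,.23],-110)"
```

```text
t 0.85 pos [0.3257, -0.3802, 0.2315] rot [-89.9715, -0.0126, -112.9367] q [-49.4168, -1.823, 3.1435, 94.9354, 0.0014, 153.5199] F [0.6578, -0.9899, -0.7661] op 0.0853
REL turn [-0.0282, -2.9367, 0.0133] shift [-0.1371, 0.0015, 0.0694]
```

{"fn": "play_rows", "kwargs": {
  "moves": [
    [[0,-8.5,0],[-0.035,0,0.018],100],
    [[0,-17,0],[-0.07,0,0.036],100],
    [[0,-25.5,0],[-0.105,0,0.054],100],
    [[0,-34,0],[-0.137,0,0.069],100],
    [[0,-42.5,0],[-0.137,0,0.069],100]
  ]
}}

```text
time: 1.35
ee_pos: [0.4433, -0.279, 0.2309]
tcp_rot: [-90.0, 0.0, -69.5]
wrist_force: [-0.6, 0.4, -0.7]
opening: 0.0851
```

{"fn": "play_rows", "kwargs": {
  "moves": [
    [[0,-8.5,0],[0,0,0],100],
    [[0,-17,0],[0,0,0],100],
    [[0,-25.5,0],[0,0,0],100],
    [[0,-34,0],[0,0,0],100],
    [[0,-42.5,0],[0,0,0],100]
  ]
}}

```text
time: 1.85
ee_pos: [0.441, -0.2815, 0.2313]
tcp_rot: [-90.0, 0.0, -27.3]
wrist_force: [0.6, 0.7, 0.1]
opening: 0.0854
```

{"fn": "play_rows", "kwargs": {
  "moves": [
    [[0,-8.5,0],[0,0,0],100],
    [[0,-17,0],[0,0,0],100],
    [[0,-25.5,0],[0,0,0],100],
    [[0,-34,0],[0,0,0],100],
    [[0,-42.5,0],[0,0,0],100]
  ]
}}

```text
time: 2.35
ee_pos: [0.441, -0.2816, 0.2313]
tcp_rot: [-90.0, 0.0, 15.2]
wrist_force: [0.7, -0.9, -0.1]
opening: 0.0857
```

{"fn": "play_rows", "kwargs": {
  "moves": [
    [[0,-8.5,0],[0,0,0],100],
    [[0,-17,0],[0,0,0],100],
    [[0,-25.5,0],[0,0,0],100],
    [[0,-34,0],[0,0,0],100],
    [[0,-42.5,0],[0,0,0],100]
  ]
}}

```text
time: 2.85
ee_pos: [0.4409, -0.2816, 0.2313]
tcp_rot: [-90.0, 0.0, 57.7]
wrist_force: [-0.1, 0.2, -0.4]
opening: 0.0854
```

```bash
python3 -c "
from h import *
rel([.443,-.281,.23],70)
c=camera('wrist');import pickle;pickle.dump(c,open('w1.pkl','wb'));cv2.imwrite('pics/w1.png',c['img'][:,:,::-1])"
```

```text
t 2.85 pos [0.4409, -0.2816, 0.2313] rot [-89.9979, 0.0003, 57.7408] q [-32.5605, 1.2831, 6.2167, 94.9357, -0.0004, -0.3013] F [-0.1463, 0.1684, -0.3766] op 0.0854
REL turn [-0.0021, -12.2592, -0.0001] shift [0.0016, 0.0013, -0.0014]
```

View pics/w1.png

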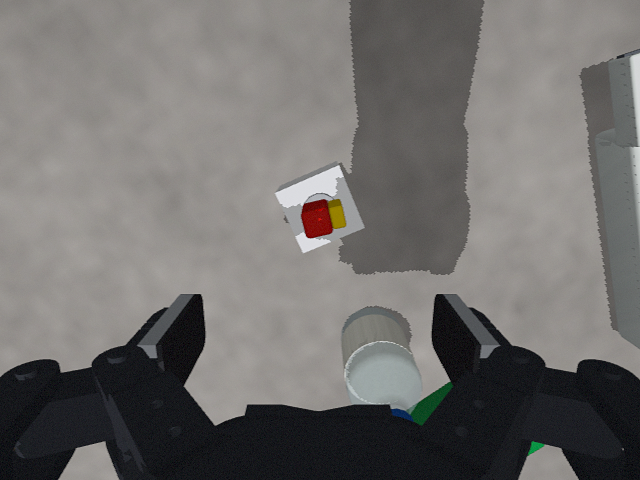

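The wrist view shows the pin in its stand, red grip at about (317,219) and button at about (338,213). The bottle is clear of the jaws. Now the masks.

```bash
python3 - <<'E'
from h import *
import pickle
c=pickle.load(open('w1.pkl','rb'));im=c['img'];crop(im,265,150,375,260,6,"w1z.png")
h=cv2.cvtColor(im,cv2.COLOR_RGB2HSV)[150:260,265:375]
for nm,m in(("red",((h[...,0]<8)|(h[...,0]>172))&(h[...,1]>120)&(h[...,2]>60)),("yel",(h[...,0]>15)&(h[...,0]<35)&(h[...,1]>120))):
    ys,xs=np.nonzero(m);r=cv2.minAreaRect(np.c_[xs+265,ys+150].astype(np.float32));P(nm,str(r));P(cv2.boxPoints(r))
for p in[(317,219),(338,213)]:P(onz(c,*p,.091))
P(c["world_from_camera"])
E
```

```text
red ((315.8370666503906, 218.46066284179688), (34.85322189331055, 27.80762481689453), 77.00537872314453)
[[298.37078857421875, 204.60670471191406], [325.46630859375, 198.35389709472656], [333.30340576171875, 232.31460571289062], [306.2077941894531, 238.56739807128906]]
yel ((336.28826904296875, 213.5470428466797), (28.526357650756836, 13.992016792297363), 77.47119140625)
[[326.36480712890625, 201.14120483398438], [340.0235900878906, 198.10589599609375], [346.2117919921875, 225.95289611816406], [332.5530090332031, 228.9882049560547]]
[0.4392, -0.281, 0.091]
[0.4437, -0.2651, 0.091]
[[0.5342, -0.8147, -0.2256, 0.3839], [0.8454, 0.515, 0.1419, -0.2453], [0.0006, -0.2666, 0.9638, 0.3732], [0.0, 0.0, 0.0, 1.0]]
```

View pics/w1z.png

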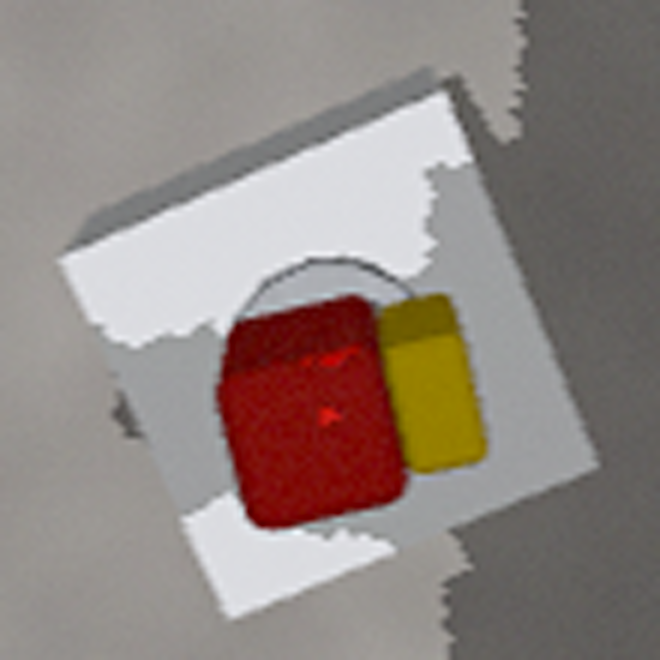

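```bash
python3 - <<'E'
from h import *
import pickle
c=pickle.load(open('w1.pkl','rb'))
f=lambda x,y,z:onz(c,265+x/6-.4,150+y/6-.4,z)
def ang(a,b):return np.degrees(np.arctan2(b[1]-a[1],b[0]-a[0]))
a=f(262,527,.091);b=f(405,493,.091);P(a,b,"front edge yaw",ang(a,b),np.linalg.norm(a-b))
a=f(222,385,.091);b=f(385,345,.091);P("back edge",a,b,ang(a,b))
a=f(315,437,.091);b=f(440,400,.091);P("red c",a,"yel c",b,ang(a,b),np.linalg.norm(a-b))
st=[f(60,258,.045),f(232,618,.045),f(598,462,.045),f(443,92,.045)]
P("stand",*st,np.mean(st,0),[ang(st[i],st[(i+1)%4]) for i in range(4)],[np.linalg.norm(st[i]-st[(i+1)%4]) for i in range(4)])
E
```

```text
[0.4479, -0.2944, 0.091] [0.4539, -0.2765, 0.091] front edge yaw 71.5638 0.0188
back edge [0.4295, -0.2886, 0.091] [0.4362, -0.2686, 0.091] 71.7455
red c [0.4415, -0.2823, 0.091] yel c [0.4459, -0.2664, 0.091] 74.6314 0.0165
stand [0.4088, -0.3053, 0.045] [0.4679, -0.3139, 0.045] [0.4765, -0.255, 0.045] [0.4181, -0.2462, 0.045] [0.4428, -0.2801, 0.045] [-8.345, 81.7393, 171.3804, -98.9907] [0.0598, 0.0595, 0.059, 0.0598]
```

{"fn": "play_rows", "kwargs": {
  "moves": [
    [[0,-7.5,0],[0.003,0.03,0],100],
    [[0,-14.3,0],[0.003,0.065,0],100],
    [[0,-14.3,0],[0.003,0.1,0],100],
    [[0,-14.3,0],[0.003,0.12,0],100],
    [[0,-14.3,0],[0.003,0.135,0],100]
  ]
}}

```text
time: 3.4
ee_pos: [0.442, -0.2786, 0.0946]
tcp_rot: [-89.9, -0.0, 71.5]
wrist_force: [0.2, -0.0, 1.1]
opening: 0.0855
```

```bash
python3 -c "
from h import *
rel([.4427,-.279,.056],72)
c=camera('wrist');cv2.imwrite('pics/w2.png',c['img'][:,:,::-1])"
```

```text
t 3.4 pos [0.442, -0.2786, 0.0946] rot [-89.9068, -0.0226, 71.5431] q [-32.2271, 0.8496, -9.3324, 79.9139, -0.0002, -13.7702] F [0.1543, -0.0176, 1.0575] op 0.0855
REL turn [-0.0932, -0.4569, 0.023] shift [-0.0001, 0.0386, -0.0008]
```

View pics/w2.png

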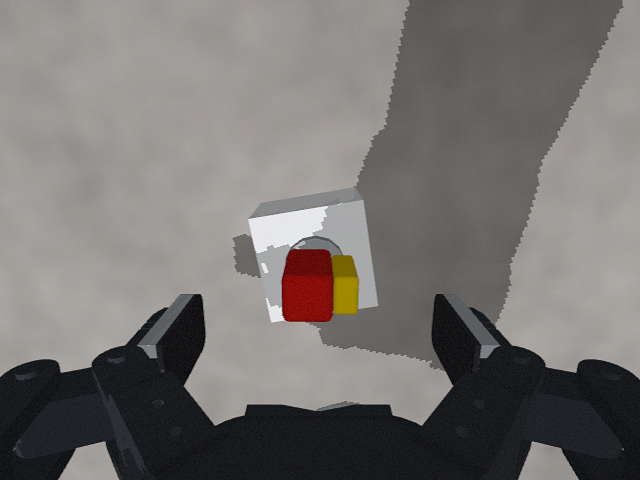

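The pin is centred between the pads, spanning columns 282 to 358 with its yaw aligned. I'll descend and squeeze.

{"fn": "play_rows", "kwargs": {
  "moves": [
    [[0,-0.5,0],[0,0.015,-0.001],100],
    [[0,-0.5,0],[0,0.027,-0.001],100],
    [[0,-0.5,0],[0,0.034,-0.001],100],
    [[0,-0.5,0],[0,0.038,-0.001],100],
    [[0,-0.5,0],[0,0.038,-0.001],100]
  ],
  "grip_force": 40
}}

```text
time: 3.95
ee_pos: [0.4434, -0.2793, 0.058]
tcp_rot: [-90.0, -0.0, 72.2]
wrist_force: [0.2, -0.5, 0.6]
opening: 0.0853
```

{"fn": "play_rows", "kwargs": {
  "moves": [
    [[0,0,0],[0,0,0],30],
    [[0,0,0],[0,0,0],20],
    [[0,0,0],[0,0,0],10],
    [[0,0,0],[0,0,0],5],
    [[0,0,0],[0,0,0],5]
  ],
  "grip_force": 40
}}

```text
time: 4.45
ee_pos: [0.444, -0.28, 0.0593]
tcp_rot: [-90.1, 0.1, 72.2]
wrist_force: [0.5, -1.9, 4.1]
opening: 0.0267
```

{"fn": "play_rows", "kwargs": {
  "moves": [
    [[0,0,0],[0,0,0],5],
    [[0,0,0],[0,0,0],5],
    [[0,0,0],[0,0,0],5],
    [[0,0,0],[0,0,0],5],
    [[0,0,0],[0,0,0],5]
  ]
}}

```text
time: 4.95
ee_pos: [0.444, -0.28, 0.0592]
tcp_rot: [-90.1, 0.1, 72.2]
wrist_force: [-0.5, -2.7, 5.7]
opening: 0.0267
```

```bash
python3 -c "
from h import *
rel([.4427,-.279,.056],72)
c=camera('wrist');cv2.imwrite('pics/w3.png',c['img'][:,:,::-1])"
```

```text
t 4.95 pos [0.444, -0.28, 0.0592] rot [-90.107, 0.0672, 72.1765] q [-32.2182, 1.6513, -12.452, 75.7763, -0.0385, -14.3948] F [-0.5263, -2.6848, 5.7134] op 0.0267
REL turn [0.1071, 0.1765, -0.067] shift [0.0006, 0.0032, 0.0016]
```

View pics/w3.png

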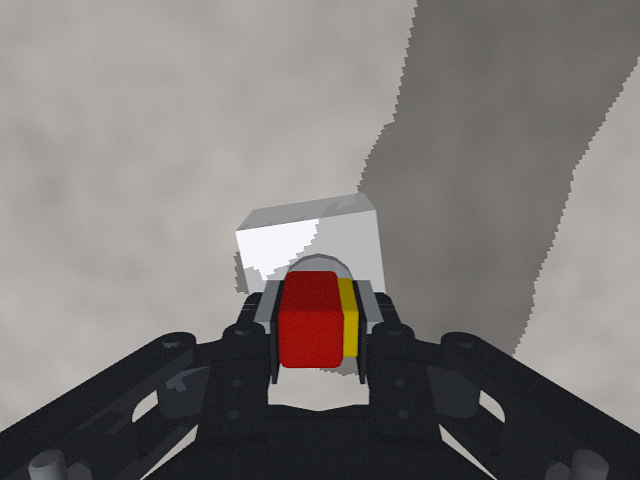

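The pinch reads 26.7 mm and the yellow button is pushed in. Lifting now.

{"fn": "play_rows", "kwargs": {
  "moves": [
    [[0,0,0],[0,-0.005,0],5],
    [[0,0,0],[0,-0.015,0],5],
    [[0,0,0],[0,-0.035,0],5],
    [[0,0,0],[0,-0.065,0],5],
    [[0,0,0],[0,-0.1,0],5]
  ]
}}

```text
time: 5.5
ee_pos: [0.4429, -0.2788, 0.1589]
tcp_rot: [-89.9, -0.0, 72.2]
wrist_force: [0.6, -0.2, -0.6]
opening: 0.0268
```

{"fn": "play_rows", "kwargs": {
  "moves": [
    [[0,0,0],[0,-0.02,0],5],
    [[0,0,0],[0,-0.02,0],5],
    [[0,0,0],[0,-0.02,0],5],
    [[0,0,0],[0,-0.02,0],5],
    [[0,0,0],[0,-0.02,0],5]
  ]
}}

```text
time: 6.0
ee_pos: [0.443, -0.279, 0.177]
tcp_rot: [-89.9, -0.0, 72.2]
wrist_force: [0.2, 0.6, -1.0]
opening: 0.0265
```

```bash
python3 -c "
from h import *
rel([.54,.158,.2],75)
for n in ['scene','side','wrist']:
    c=camera(n);cv2.imwrite('pics/%s4.png'%n,c['img'][:,:,::-1])
    print(n,proj(c,get_obs()['ee_pos']))
    import pickle;pickle.dump(c,open(n+'4.pkl','wb'))
"
```

```text
t 6.0 pos [0.443, -0.279, 0.177] rot [-89.8777, -0.031, 72.1945] q [-32.2027, 0.7009, -0.3932, 89.0321, -0.0004, -14.3972] F [0.186, 0.5779, -1.0127] op 0.0265
REL turn [-0.1215, -2.8054, 0.034] shift [0.4458, -0.0227, 0.0414]
scene (np.float64(292.3567633073482), np.float64(122.3550567569883))
side (np.float64(451.6830445531519), np.float64(172.78009038188918))
wrist (np.float64(317.2723717335872), np.float64(302.18929371082334))
```

```bash
python3 - <<'E'
from h import *
s=cv2.imread("pics/scene4.png")[:,:,::-1];d=cv2.imread("pics/side4.png")[:,:,::-1]
a=cv2.resize(s[80:175,260:330],None,fx=5,fy=5,interpolation=cv2.INTER_CUBIC)
b=cv2.resize(d[130:225,410:490],None,fx=5,fy=5,interpolation=cv2.INTER_CUBIC)
o=np.zeros((480,760,3),np.uint8);o[:475,:350]=a;o[:475,355:755]=b
cv2.imwrite("pics/held.png",o[:,:,::-1])
E
```

```text
(no output)
```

View pics/held.png

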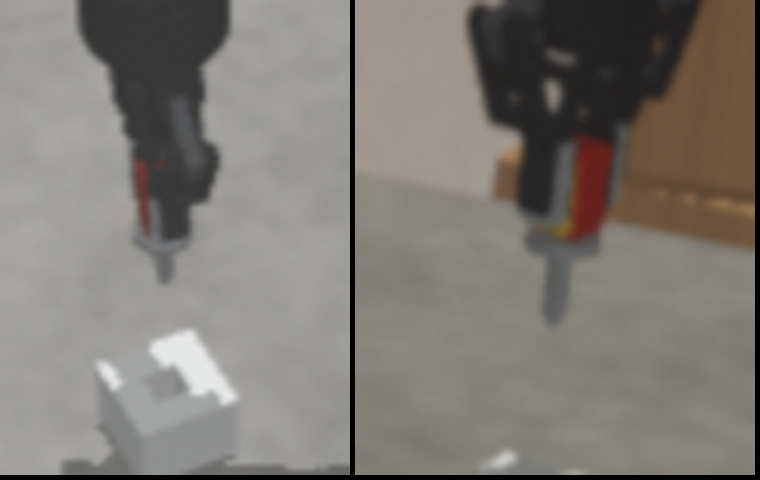

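View pics/wrist4.png

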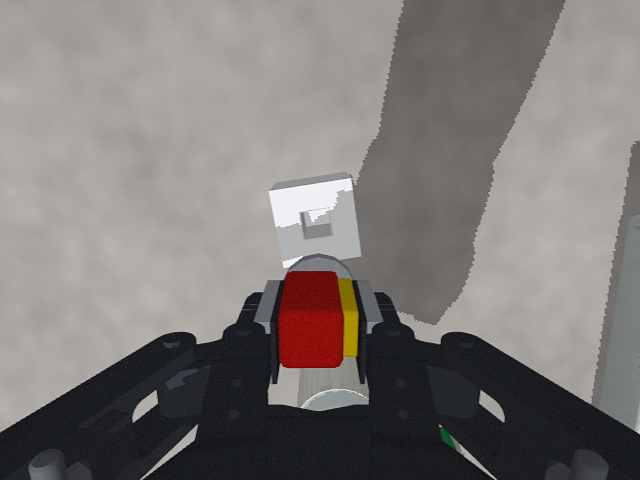

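```bash
python3 - <<'E'
from h import *
import pickle
s=pickle.load(open('scene4.pkl','rb'));d=pickle.load(open('side4.pkl','rb'))
o=get_obs();Rt=R.from_euler("xyz",o["tcp_rot"],degrees=True)
for n,a,b in(("tip",(163,281),(552,323)),("collar",(160,240),(563,240)),("shank mid",(164,262),(557,285))):
    p,e=tri(s,(260+a[0]/5-.4,80+a[1]/5-.4),d,(410+(b[0]-355)/5-.4,130+b[1]/5-.4))
    P(n,p,e,"in tool",Rt.inv().apply(p-o["ee_pos"]))
# expected
P("exp tip px",proj(s,o["ee_pos"]+[0,0,-.05]),proj(d,o["ee_pos"]+[0,0,-.05]))
E
```

```text
tip [0.4441, -0.2804, 0.1272] 0.0014 in tool [-0.001, 0.0504, -0.0012]
collar [0.4453, -0.279, 0.1638] 0.0066 in tool [0.0008, 0.0138, -0.0018]
shank mid [0.4441, -0.2784, 0.1448] 0.0033 in tool [0.001, 0.0328, -0.0006]
exp tip px [292.758, 135.5899] [448.9339, 194.5008]
```

{"fn": "play_rows", "kwargs": {
  "moves": [
    [[0,-0.5,0],[0.015,-0.005,0.001],5],
    [[0,-1,0],[0.05,-0.01,0.005],5],
    [[0,-1.5,0],[0.095,-0.015,0.009],5],
    [[0,-2,0],[0.14,-0.02,0.013],5],
    [[0,-2.8,0],[0.185,-0.02,0.017],5]
  ]
}}

```text
time: 6.65
ee_pos: [0.4842, -0.0958, 0.1994]
tcp_rot: [-90.1, -0.0, 75.0]
wrist_force: [1.1, 0.2, -1.4]
opening: 0.0266
```

{"fn": "play_rows", "kwargs": {
  "moves": [
    [[0,0,0],[0.045,0,0.004],5],
    [[0,0,0],[0.09,0,0.008],5],
    [[0,0,0],[0.135,0,0.012],5],
    [[0,0,0],[0.175,0,0.016],5],
    [[0,0,0],[0.21,0,0.02],5]
  ]
}}

```text
time: 7.15
ee_pos: [0.5186, 0.1129, 0.1986]
tcp_rot: [-90.0, -0.0, 75.1]
wrist_force: [0.7, 0.4, -1.6]
opening: 0.0262
```

```bash
python3 -c "
from h import *
rel([.539,.159,.15],75)
"
```

```text
t 7.15 pos [0.5186, 0.1129, 0.1986] rot [-90.0134, -0.0255, 75.0792] q [12.2715, 1.7417, 3.056, 91.2907, 0.0165, 27.1924] F [0.7467, 0.3852, -1.6446] op 0.0262
REL turn [0.0134, 0.0792, 0.0255] shift [0.0498, 0.0486, -0.0078]
```

{"fn": "play_rows", "kwargs": {
  "moves": [
    [[0,0,0],[0.02,0.01,-0.004],5],
    [[0,0,0],[0.038,0.025,-0.008],5],
    [[0,0,0],[0.047,0.04,-0.008],5],
    [[0,0,0],[0.047,0.046,-0.008],5],
    [[0,0,0],[0.047,0.046,-0.008],5]
  ]
}}

```text
time: 7.65
ee_pos: [0.538, 0.1523, 0.1505]
tcp_rot: [-89.9, 0.1, 75.0]
wrist_force: [0.7, -0.0, -1.7]
opening: 0.026
```

```bash
python3 -c "
from h import *
rel([.539,.159,.15],75)
import pickle
for n in ['scene','side','wrist']:
    c=camera(n);cv2.imwrite('pics/%s5.png'%n,c['img'][:,:,::-1])
    pickle.dump(c,open(n+'5.pkl','wb'))
s=cv2.imread('pics/scene5.png')[:,:,::-1];d=cv2.imread('pics/side5.png')[:,:,::-1]
a=cv2.resize(s[225:320,325:400],None,fx=5,fy=5,interpolation=cv2.INTER_CUBIC)
b=cv2.resize(d[225:320,265:345],None,fx=5,fy=5,interpolation=cv2.INTER_CUBIC)
o=np.zeros((480,780,3),np.uint8);o[:475,:375]=a;o[:475,380:780]=b
cv2.imwrite('pics/hov.png',o[:,:,::-1])
"
```

```text
t 7.65 pos [0.538, 0.1523, 0.1505] rot [-89.8517, 0.1041, 74.954] q [15.8145, 5.5315, 1.7318, 86.381, -0.0133, 30.8606] F [0.6722, -0.0061, -1.7066] op 0.026
REL turn [-0.1483, -0.0461, -0.104] shift [0.0067, 0.0005, 0.0008]
```

View pics/hov.png

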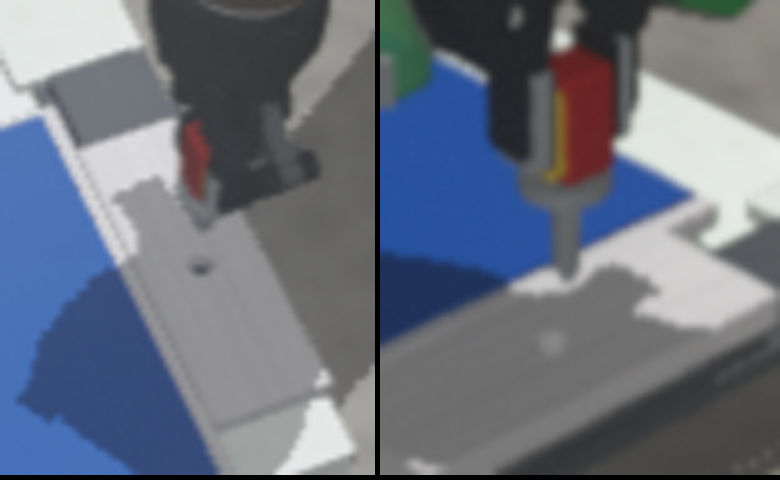

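View pics/wrist5.png

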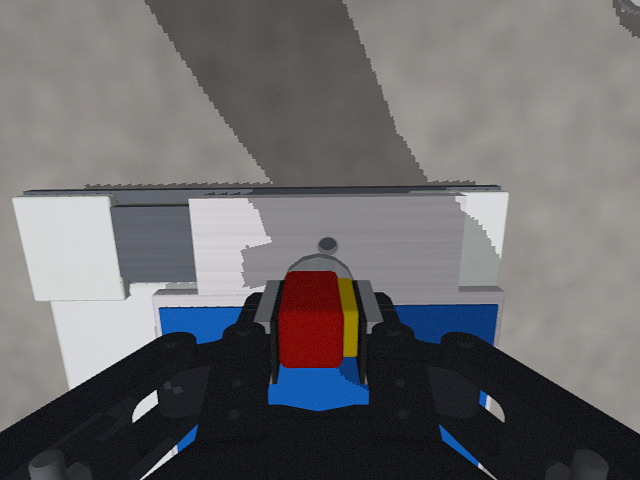

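```bash
python3 - <<'E'
from h import *
import pickle
s,d,w=[pickle.load(open(n+'5.pkl','rb')) for n in("scene","side","wrist")]
a=(364.8,277.6);b=(299.2,293.2);c=(327.5,244)
P("hole",onz(s,*a,.078),onz(d,*b,.078),onz(w,*c,.078),tri(s,a,d,b)[0],tri(s,a,w,c)[0],tri(d,b,w,c)[0])
tp=(302.2,280.6);o=get_obs()
P("tip ray side at z=.1",onz(d,*tp,.1),"exp tip px at TCP",proj(d,o["ee_pos"]+[0,0,-.0504]))
g=cv2.cvtColor(w["img"],cv2.COLOR_RGB2GRAY)
for nm,cc,r in(("w",w,(310,230,345,260)),("s",s,(355,268,375,288))):
    g=cv2.cvtColor(cc["img"],cv2.COLOR_RGB2GRAY)[r[1]:r[3],r[0]:r[2]];m=g<np.median(g)-25
    ys,xs=np.nonzero(m);P(nm,len(xs),xs.mean()+r[0],ys.mean()+r[1],xs.min()+r[0],xs.max()+r[0],ys.min()+r[1],ys.max()+r[1])
E
```

```text
hole [0.5417, 0.1583, 0.078] [0.5415, 0.1562, 0.078] [0.5386, 0.1585, 0.078] [0.5413, 0.1577, 0.0783] [0.54, 0.1576, 0.0745] [0.5387, 0.159, 0.0802]
tip ray side at z=.1 [0.5398, 0.1492, 0.1] exp tip px at TCP [301.5451, 280.2973]
w 402 325.9328 248.8483 310 337 237 259
s 20 365.7 272.15 363 374 268 279
```

{"fn": "play_rows", "kwargs": {
  "moves": [
    [[0,0,0],[0.004,0,0],5],
    [[0,0,0],[0.007,0,0],5],
    [[0,0,0],[0.007,0.007,0],5],
    [[0,0,0],[0.007,0.014,0],5],
    [[0,0,0],[0.007,0.019,0],5]
  ]
}}

```text
time: 8.3
ee_pos: [0.5404, 0.16, 0.1322]
tcp_rot: [-90.0, 0.0, 75.0]
wrist_force: [0.4, -0.5, -1.5]
opening: 0.0263
```

```bash
python3 -c "
from h import *
rel([.5395,.159,.128],75)
import pickle
for n in ['scene','side']:
    c=camera(n);cv2.imwrite('pics/%s6.png'%n,c['img'][:,:,::-1])
    pickle.dump(c,open(n+'6.pkl','wb'))
s=cv2.imread('pics/scene6.png')[:,:,::-1];d=cv2.imread('pics/side6.png')[:,:,::-1]
a=cv2.resize(s[225:320,325:400],None,fx=5,fy=5,interpolation=cv2.INTER_CUBIC)
b=cv2.resize(d[225:320,265:345],None,fx=5,fy=5,interpolation=cv2.INTER_CUBIC)
o=np.zeros((480,780,3),np.uint8);o[:475,:375]=a;o[:475,380:780]=b
cv2.imwrite('pics/hov2.png',o[:,:,::-1])
"
```

```text
t 8.3 pos [0.5404, 0.16, 0.1322] rot [-89.9506, 0.0316, 74.9986] q [16.495, 6.0421, 0.2642, 84.2807, -0.0011, 31.4964] F [0.3677, -0.4566, -1.5031] op 0.0263
REL turn [-0.0494, -0.0014, -0.0316] shift [-0.0012, 0.0042, 0.0006]
```

View pics/hov2.png

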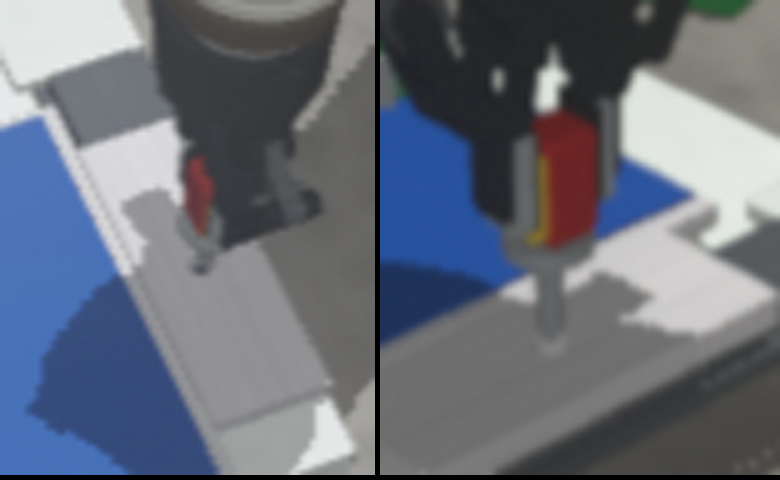

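The tip sits over the hole in both views, at about (201,268) and (549,342) in the crop. Lowering into the tab hole.

{"fn": "play_rows", "kwargs": {
  "moves": [
    [[0,0,0],[-0.001,0.003,0],5],
    [[0,0,0],[-0.001,0.006,0],5],
    [[0,0,0],[-0.001,0.009,0],5],
    [[0,0,0],[-0.001,0.012,0],5],
    [[0,0,0],[-0.001,0.012,0],5]
  ]
}}

```text
time: 8.9
ee_pos: [0.5404, 0.1589, 0.1208]
tcp_rot: [-90.0, 0.0, 75.0]
wrist_force: [0.8, -1.4, -2.1]
opening: 0.0267
```

```bash
python3 -c "
from h import *
rel([.5395,.159,.115],75)"
```

```text
t 8.9 pos [0.5404, 0.1589, 0.1208] rot [-89.987, 0.0331, 74.9829] q [16.3981, 6.0295, -0.9995, 82.9994, -0.0215, 31.4153] F [0.7862, -1.3643, -2.0805] op 0.0267
REL turn [-0.013, -0.0171, -0.0331] shift [-0.0001, 0.0058, 0.0008]
```

{"fn": "play_rows", "kwargs": {
  "moves": [
    [[0,0,0],[0,0.002,0],5],
    [[0,0,0],[0,0.004,0],5],
    [[0,0,0],[0,0.005,0],5],
    [[0,0,0],[0,0.006,0],5],
    [[0,0,0],[0,0.006,0],5]
  ]
}}

```text
time: 9.4
ee_pos: [0.5405, 0.1591, 0.1155]
tcp_rot: [-90.0, -0.0, 75.0]
wrist_force: [0.8, -0.9, 0.3]
opening: 0.0268
```

```bash
python3 -c "
from h import *
rel([.5395,.159,.115],75)"
```

```text
t 9.4 pos [0.5405, 0.1591, 0.1155] rot [-90.0189, -0.0053, 74.9895] q [16.4023, 6.0514, -1.5636, 82.3661, -0.0053, 31.4128] F [0.7893, -0.9025, 0.3314] op 0.0268
REL turn [0.0189, -0.0105, 0.0053] shift [-0.0003, 0.0005, 0.001]
```

Contact on the strip shows at TCP z 0.1155 with about 2 N, as expected 13 mm below the tab top. Now I'll slide towards the shaker's -y.

{"fn": "play_rows", "kwargs": {
  "moves": [
    [[0,0,0],[-0.001,0.0005,0],5],
    [[0,0,0],[-0.003,0.0005,0],5],
    [[0,0,0],[-0.005,0.0005,0],5],
    [[0,0,0],[-0.007,0.0005,0],5],
    [[0,0,0],[-0.009,0.0005,0],5]
  ]
}}

```text
time: 9.9
ee_pos: [0.5385, 0.151, 0.1153]
tcp_rot: [-90.0, -0.1, 75.0]
wrist_force: [2.0, 5.0, 4.2]
opening: 0.0264
```

```bash
python3 -c "
from h import *
rel([.5395,.159,.115],75)
c=camera('side');crop(c['img'],225,225,385,345,5,'side7.png')"
```

```text
t 9.9 pos [0.5385, 0.151, 0.1153] rot [-90.0439, -0.1084, 75.0186] q [15.6269, 5.406, -2.2785, 82.2225, 0.0709, 30.6084] F [2.0427, 5.0046, 4.1696] op 0.0264
REL turn [0.0439, 0.0185, 0.1084] shift [0.008, 0.0003, 0.0011]
```

View pics/side7.png

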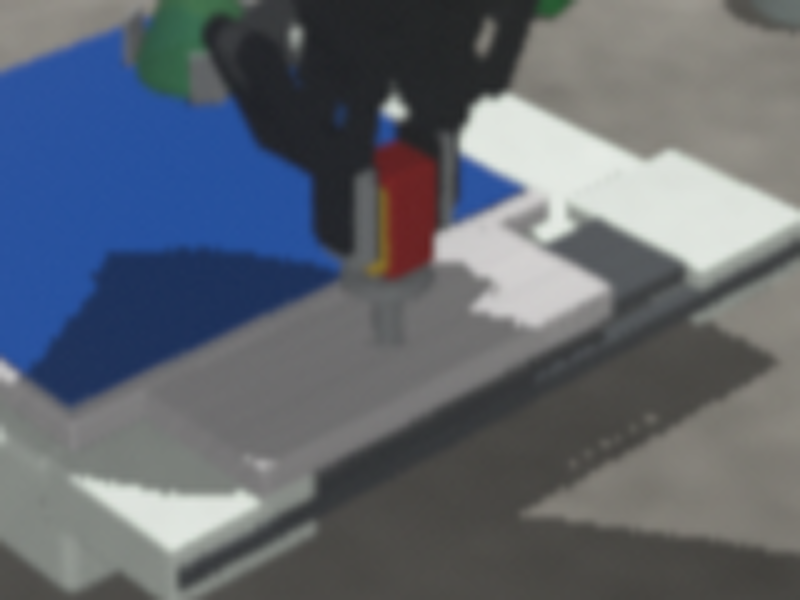

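{"fn": "play_rows", "kwargs": {
  "moves": [
    [[0,0,0],[-0.001,0,0],5],
    [[0,0,0],[-0.002,0,0],5],
    [[0,0,0],[-0.003,0,0],5],
    [[0,0,0],[-0.004,0,0],5],
    [[0,0,0],[-0.005,0,0],5]
  ]
}}

```text
time: 10.45
ee_pos: [0.5372, 0.1461, 0.1153]
tcp_rot: [-90.0, -0.1, 75.0]
wrist_force: [1.8, 5.3, 5.1]
opening: 0.0267
```

{"fn": "play_rows", "kwargs": {
  "moves": [
    [[0,0,0],[-0.001,0,0],5],
    [[0,0,0],[-0.002,0,0],5],
    [[0,0,0],[-0.003,0,0],5],
    [[0,0,0],[-0.004,0,0],5],
    [[0,0,0],[-0.004,0,0],5]
  ]
}}

```text
time: 10.95
ee_pos: [0.5361, 0.142, 0.1153]
tcp_rot: [-90.0, -0.1, 75.0]
wrist_force: [1.6, 4.0, 5.8]
opening: 0.0267
```

{"fn": "play_rows", "kwargs": {
  "moves": [
    [[0,0,0],[-0.001,0,0],5],
    [[0,0,0],[-0.002,0,0],5],
    [[0,0,0],[-0.003,0,0],5],
    [[0,0,0],[-0.004,0,0],5],
    [[0,0,0],[-0.004,0,0],5]
  ]
}}

```text
time: 11.45
ee_pos: [0.5351, 0.1381, 0.1153]
tcp_rot: [-90.0, -0.1, 75.0]
wrist_force: [0.9, 3.9, 5.7]
opening: 0.0267
```

```bash
python3 -c "
from h import *
rel([.5395,.159,.115],75)"
```

```text
t 11.45 pos [0.5351, 0.1381, 0.1153] rot [-90.0482, -0.0597, 75.0036] q [14.4593, 4.5261, -3.226, 82.1765, 0.0283, 29.4558] F [0.9373, 3.8989, 5.7048] op 0.0267
REL turn [0.0482, 0.0035, 0.0597] shift [0.0213, 0.0003, 0.0011]
```

{"fn": "play_rows", "kwargs": {
  "moves": [
    [[0,0,0],[-0.001,0,0],5],
    [[0,0,0],[-0.002,0,0],5],
    [[0,0,0],[-0.003,0,0],5],
    [[0,0,0],[-0.004,0,0],5],
    [[0,0,0],[-0.004,0,0],5]
  ]
}}

```text
time: 11.95
ee_pos: [0.5341, 0.1343, 0.1153]
tcp_rot: [-90.1, -0.1, 75.0]
wrist_force: [1.4, 3.7, 4.7]
opening: 0.0265
```

{"fn": "play_rows", "kwargs": {
  "moves": [
    [[0,0,0],[-0.001,0,0],5],
    [[0,0,0],[-0.002,0,0],5],
    [[0,0,0],[-0.003,0,0],5],
    [[0,0,0],[-0.004,0,0],5],
    [[0,0,0],[-0.004,0,0],5]
  ]
}}

```text
time: 12.45
ee_pos: [0.5331, 0.1304, 0.1153]
tcp_rot: [-90.1, -0.1, 75.0]
wrist_force: [1.4, 4.0, 5.0]
opening: 0.0265
```

{"fn": "play_rows", "kwargs": {
  "moves": [
    [[0,0,0],[-0.001,0,0],5],
    [[0,0,0],[-0.002,0,0],5],
    [[0,0,0],[-0.003,0,0],5],
    [[0,0,0],[-0.004,0,0],5],
    [[0,0,0],[-0.004,0,0],5]
  ]
}}

```text
time: 12.95
ee_pos: [0.532, 0.1265, 0.1153]
tcp_rot: [-90.1, -0.1, 75.0]
wrist_force: [1.2, 2.8, 6.4]
opening: 0.0264
```

{"fn": "play_rows", "kwargs": {
  "moves": [
    [[0,0,0],[-0.001,0,0],5],
    [[0,0,0],[-0.002,0,0],5],
    [[0,0,0],[-0.003,0,0],5],
    [[0,0,0],[-0.004,0,0],5],
    [[0,0,0],[-0.004,0,0],5]
  ]
}}

```text
time: 13.45
ee_pos: [0.5311, 0.1226, 0.1153]
tcp_rot: [-90.1, -0.1, 75.0]
wrist_force: [2.5, 3.5, 5.7]
opening: 0.0265
```

{"fn": "play_rows", "kwargs": {
  "moves": [
    [[0,0,0],[-0.001,0,0],5],
    [[0,0,0],[-0.002,0,0],5],
    [[0,0,0],[-0.003,0,0],5],
    [[0,0,0],[-0.004,0,0],5],
    [[0,0,0],[-0.004,0,0],5]
  ]
}}

```text
time: 13.95
ee_pos: [0.5301, 0.1187, 0.1153]
tcp_rot: [-90.1, -0.1, 75.0]
wrist_force: [2.6, 3.2, 5.0]
opening: 0.0266
```

```bash
python3 -c "
from h import *
rel([.5395,.159,.115],75)
c=camera('side');crop(c['img'],225,225,385,345,5,'side8.png')"
```

```text
t 13.95 pos [0.5301, 0.1187, 0.1153] rot [-90.0704, -0.0574, 74.9959] q [12.6176, 3.2251, -4.5914, 82.0945, 0.0182, 27.6218] F [2.5856, 3.2111, 4.9898] op 0.0266
REL turn [0.0704, -0.0042, 0.0574] shift [0.0413, 0.0004, 0.0013]
```

View pics/side8.png

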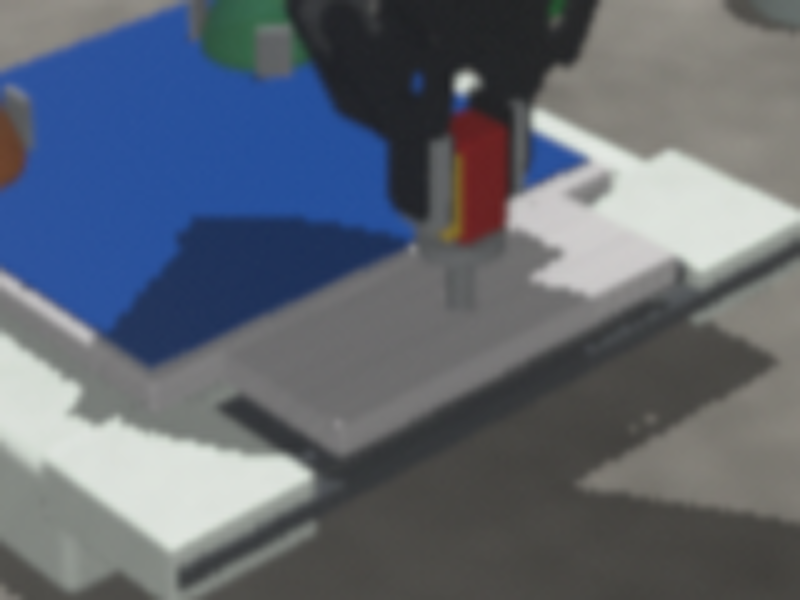

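```bash
python3 - <<'E'
from h import *
d=camera("side");s=camera("scene")
u=np.array([np.cos(np.radians(75)),np.sin(np.radians(75))]);t=get_obs()["ee_pos"][:2]@u
for z in(.065,.072):
    # block outer ends: left (175,545), right (800,215)
    a=onz(d,225+175/5,225+545/5,z)[:2]@u;b=onz(d,225+800/5,225+218/5,z)[:2]@u
    e=onz(d,225+312/5,225+475/5,z)[:2]@u;f=onz(d,225+690/5,225+283/5,z)[:2]@u
    P(z,a,b,"mid",(a+b)/2,"inner",e,f,(e+f)/2,"tcp",t,"pos",t-(a+b)/2)
crop(s["img"],230,200,410,370,4,"scene8.png")
E
```

```text
0.065 0.3997 0.103 mid 0.2513 inner 0.3442 0.1675 0.2559 tcp 0.2519 pos 0.0005
0.072 0.4051 0.1124 mid 0.2588 inner 0.3504 0.1761 0.2632 tcp 0.2519 pos -0.0069
```

View pics/scene8.png

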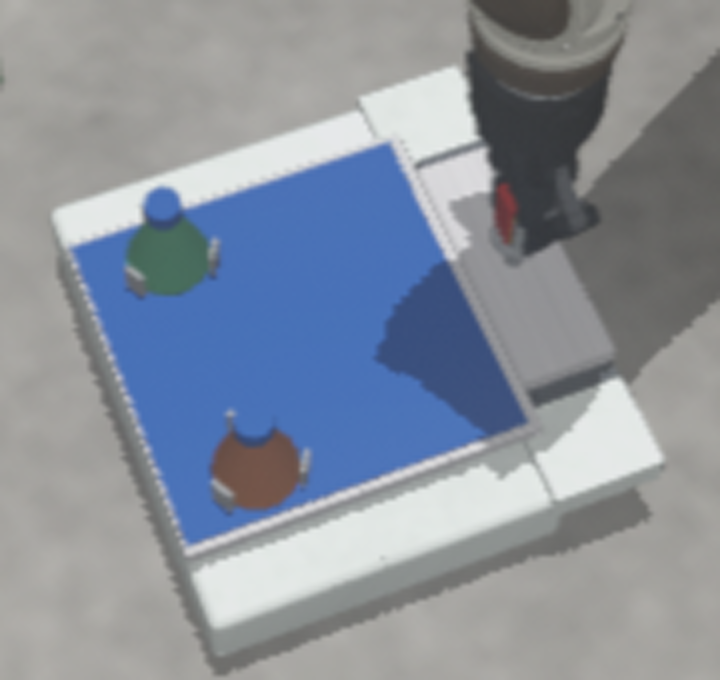

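{"fn": "play_rows", "kwargs": {
  "moves": [
    [[0,0,0],[-0.001,0,0],5],
    [[0,0,0],[-0.002,0,0],5],
    [[0,0,0],[-0.003,0,0],5],
    [[0,0,0],[-0.004,0,0],5],
    [[0,0,0],[-0.004,0,0],5]
  ]
}}

```text
time: 14.6
ee_pos: [0.529, 0.1149, 0.1153]
tcp_rot: [-90.1, -0.1, 75.0]
wrist_force: [3.1, 3.4, 5.2]
opening: 0.0269
```

{"fn": "play_rows", "kwargs": {
  "moves": [
    [[0,0,0],[-0.001,0,0],5],
    [[0,0,0],[-0.002,0,0],5],
    [[0,0,0],[-0.003,0,0],5],
    [[0,0,0],[-0.004,0,0],5],
    [[0,0,0],[-0.004,0,0],5]
  ]
}}

```text
time: 15.1
ee_pos: [0.528, 0.111, 0.1153]
tcp_rot: [-90.1, -0.1, 75.0]
wrist_force: [2.5, 3.8, 5.5]
opening: 0.027
```

{"fn": "play_rows", "kwargs": {
  "moves": [
    [[0,0,0],[-0.001,0,-0.0003],5],
    [[0,0,0],[-0.002,0,-0.0003],5],
    [[0,0,0],[-0.003,0,-0.0003],5],
    [[0,0,0],[-0.004,0,-0.0003],5],
    [[0,0,0],[-0.004,0,-0.0003],5]
  ]
}}

```text
time: 15.6
ee_pos: [0.5269, 0.1068, 0.1149]
tcp_rot: [-90.0, 0.0, 75.0]
wrist_force: [2.1, 2.2, 3.9]
opening: 0.0266
```

{"fn": "play_rows", "kwargs": {
  "moves": [
    [[0,0,0],[-0.001,0,0],5],
    [[0,0,0],[-0.002,0,0],5],
    [[0,0,0],[-0.003,0,0],5],
    [[0,0,0],[-0.004,0,0],5],
    [[0,0,0],[-0.004,0,0],5]
  ]
}}

```text
time: 16.1
ee_pos: [0.5255, 0.1026, 0.1144]
tcp_rot: [-90.0, 0.0, 75.0]
wrist_force: [3.5, -0.9, -1.9]
opening: 0.0268
```

Fz is back to its free value and z has dropped, so the tip is over the hidden hole. Lowering gently.

{"fn": "play_rows", "kwargs": {
  "moves": [
    [[0,0,0],[0,0.001,0],5],
    [[0,0,0],[0,0.002,0],5],
    [[0,0,0],[0,0.003,0],5],
    [[0,0,0],[0,0.004,0],5],
    [[0,0,0],[0,0.004,0],5]
  ]
}}

```text
time: 16.6
ee_pos: [0.5255, 0.103, 0.1105]
tcp_rot: [-90.0, 0.0, 75.0]
wrist_force: [0.6, -0.4, -2.1]
opening: 0.0264
```

```bash
python3 -c "
from h import *
rel([.5395,.159,.0922],75)"
```

```text
t 16.6 pos [0.5255, 0.103, 0.1105] rot [-89.9722, 0.0158, 74.9934] q [11.089, 2.3501, -6.0364, 81.6455, -0.002, 26.0956] F [0.6389, -0.4485, -2.1294] op 0.0264
REL turn [-0.0278, -0.0066, -0.0158] shift [0.0577, 0.0183, 0.001]
```

{"fn": "play_rows", "kwargs": {
  "moves": [
    [[0,0,0],[0,0.002,0],5],
    [[0,0,0],[0,0.004,0],5],
    [[0,0,0],[0,0.006,0],5],
    [[0,0,0],[0,0.008,0],5],
    [[0,0,0],[0,0.008,0],5]
  ]
}}

```text
time: 17.1
ee_pos: [0.5256, 0.1029, 0.1024]
tcp_rot: [-90.0, 0.0, 75.0]
wrist_force: [1.5, -1.1, -1.8]
opening: 0.0267
```

{"fn": "play_rows", "kwargs": {
  "moves": [
    [[0,0,0],[0,0.002,0],5],
    [[0,0,0],[0,0.004,0],5],
    [[0,0,0],[0,0.006,0],5],
    [[0,0,0],[0,0.008,0],5],
    [[0,0,0],[0,0.009,0],5]
  ]
}}

```text
time: 17.6
ee_pos: [0.5257, 0.1029, 0.0936]
tcp_rot: [-90.0, 0.0, 75.0]
wrist_force: [0.5, -1.8, -0.0]
opening: 0.0267
```

```bash
python3 -c "
from h import *
rel([.5395,.159,.0922],75)"
```

```text
t 17.6 pos [0.5257, 0.1029, 0.0936] rot [-90.0034, 0.011, 74.9882] q [11.0833, 2.5592, -7.6867, 79.756, -0.0113, 26.0951] F [0.5428, -1.7507, -0.0017] op 0.0267
REL turn [0.0034, -0.0118, -0.011] shift [0.0577, 0.0014, 0.0012]
```

{"fn": "play_rows", "kwargs": {
  "moves": [
    [[0,0,0],[0,0.0005,0],5],
    [[0,0,0],[0,0.001,0],5],
    [[0,0,0],[0,0.0015,0],5],
    [[0,0,0],[0,0.002,0],5],
    [[0,0,0],[0,0.002,0],5]
  ]
}}

```text
time: 18.1
ee_pos: [0.5258, 0.103, 0.0923]
tcp_rot: [-90.0, -0.0, 75.0]
wrist_force: [-0.3, -2.7, 4.8]
opening: 0.0263
```

```bash
python3 -c "
from h import *
rel([.5395,.159,.0922],75)
c=camera('side');crop(c['img'],265,225,365,300,8,'side9.png')"
```

```text
t 18.1 pos [0.5258, 0.103, 0.0923] rot [-90.0352, -0.0062, 74.9908] q [11.0858, 2.5577, -7.8336, 79.5743, -0.0099, 26.095] F [-0.2773, -2.7373, 4.7791] op 0.0263
REL turn [0.0352, -0.0092, 0.0062] shift [0.0577, 0.0001, 0.0013]
```

View pics/side9.png

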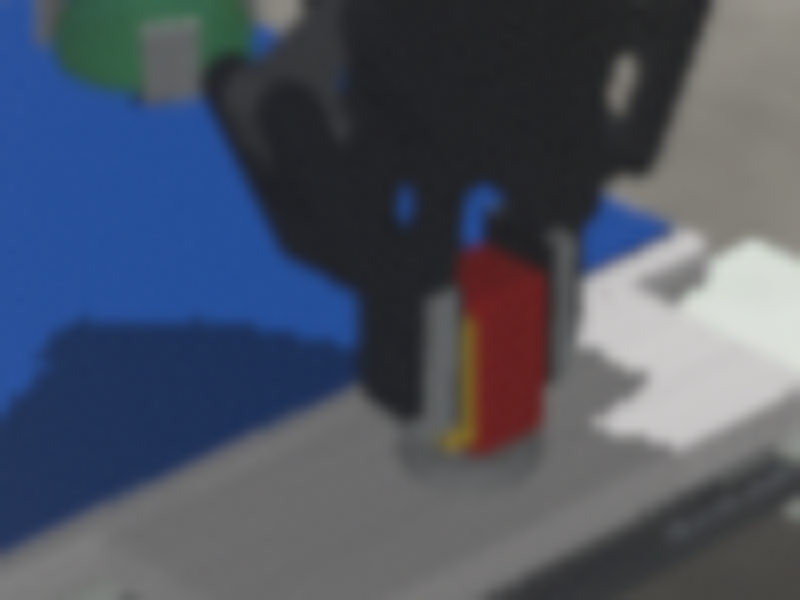

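{"fn": "play_rows", "kwargs": {
  "moves": [
    [[0,0,0],[0,0.0005,0],5],
    [[0,0,0],[0,0.001,0],5],
    [[0,0,0],[0,0.0015,0],5],
    [[0,0,0],[0,0.0015,0],5],
    [[0,0,0],[0,0.0015,0],5]
  ]
}}

```text
time: 18.65
ee_pos: [0.5259, 0.103, 0.092]
tcp_rot: [-90.1, -0.0, 75.0]
wrist_force: [-3.6, -3.5, 14.4]
opening: 0.0266
```

Seated: it stays rigid at the expected height, with collar contact. Releasing now.

{"fn": "play_rows", "kwargs": {
  "moves": [
    [[0,0,0],[0,-0.0005,0],5],
    [[0,0,0],[0,-0.001,0],40],
    [[0,0,0],[0,-0.001,0],70],
    [[0,0,0],[0,-0.001,0],70],
    [[0,0,0],[0,-0.001,0],70]
  ]
}}

```text
time: 19.15
ee_pos: [0.5255, 0.1031, 0.0909]
tcp_rot: [-90.0, 0.0, 75.0]
wrist_force: [0.6, -1.2, -0.8]
opening: 0.0598
```

{"fn": "play_rows", "kwargs": {
  "moves": [
    [[0,0,0],[0,0,0],70],
    [[0,0,0],[0,0,0],70],
    [[0,0,0],[0,0,0],70],
    [[0,0,0],[0,0,0],70],
    [[0,0,0],[0,0,0],70]
  ]
}}

```text
time: 19.65
ee_pos: [0.5257, 0.103, 0.0913]
tcp_rot: [-90.0, -0.0, 75.0]
wrist_force: [0.6, -0.4, -1.6]
opening: 0.06
```

```bash
python3 -c "
from h import *
rel([.5395,.159,.0922],75)
c=camera('side');crop(c['img'],265,225,365,300,8,'side10.png')
c=camera('wrist');cv2.imwrite('pics/wrist10.png',c['img'][:,:,::-1])"
```

```text
t 19.65 pos [0.5257, 0.103, 0.0913] rot [-90.002, -0.0006, 74.9927] q [11.087, 2.5944, -7.907, 79.4966, -0.0004, 26.0942] F [0.6221, -0.4125, -1.5533] op 0.06
REL turn [0.002, -0.0073, 0.0006] shift [0.0576, -0.0009, 0.0012]
```

View pics/side10.png

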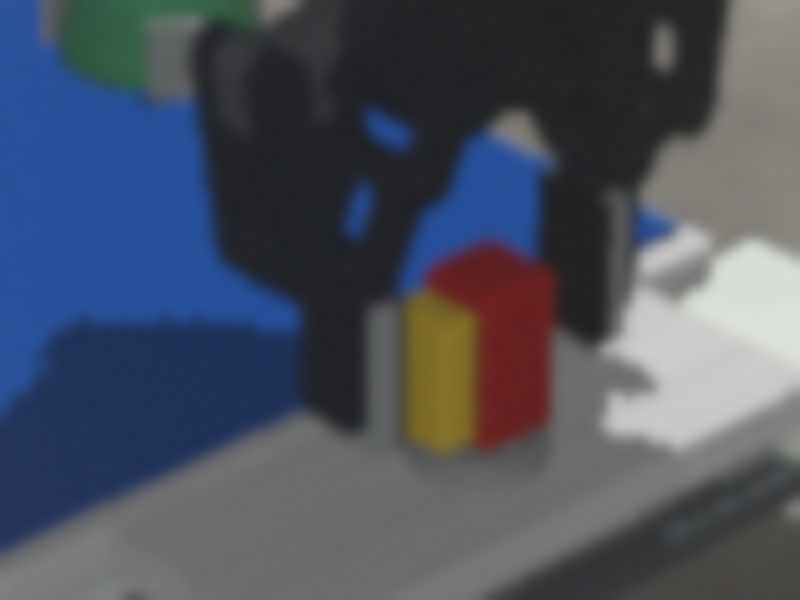

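View pics/wrist10.png

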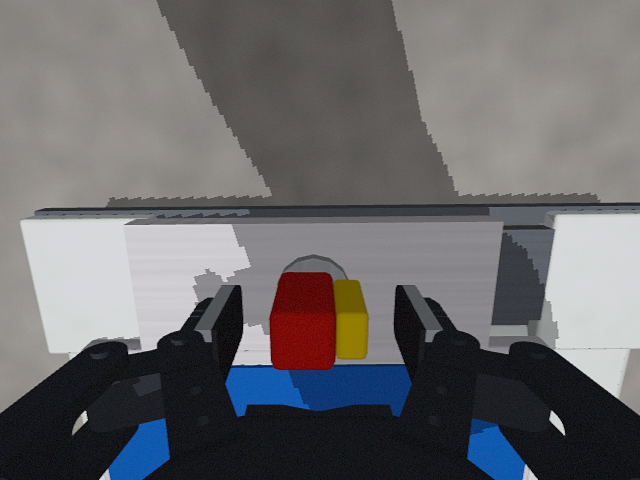

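The button has sprung out and both pads are clear of the pin. Retreating straight up.

{"fn": "play_rows", "kwargs": {
  "moves": [
    [[0,0,0],[0,-0.005,0],70],
    [[0,0,0],[0,-0.02,0],75],
    [[0,0,0],[0,-0.05,0],75],
    [[0,0,0],[0,-0.09,0],75],
    [[0,0,0],[0,-0.13,0],75]
  ]
}}

```text
time: 20.25
ee_pos: [0.5254, 0.103, 0.2239]
tcp_rot: [-90.0, -0.0, 75.0]
wrist_force: [1.1, 0.1, 0.3]
opening: 0.064
```

{"fn": "play_rows", "kwargs": {
  "moves": [
    [[0,0,0],[0,-0.01,0.03],75],
    [[0,0,0],[0,-0.01,0.07],75],
    [[0,0,0],[0,-0.01,0.1],75],
    [[0,0,0],[0,-0.01,0.12],75],
    [[0,0,0],[0,-0.01,0.12],75]
  ]
}}

```text
time: 20.75
ee_pos: [0.4083, 0.1346, 0.2334]
tcp_rot: [-90.1, -0.1, 75.1]
wrist_force: [-0.9, 0.1, 0.2]
opening: 0.0642
```

```bash
python3 -c "
from h import *
rel([.5395,.159,.0922],75)
s=camera('scene');d=camera('side');cv2.imwrite('pics/sceneF.png',s['img'][:,:,::-1])
cv2.imwrite('pics/sideF.png',d['img'][:,:,::-1]);crop(d['img'],265,215,365,290,8,'sideFz.png')"
```

```text
t 20.75 pos [0.4083, 0.1346, 0.2334] rot [-90.1176, -0.0897, 75.0738] q [18.2359, -11.4322, -5.3422, 95.9425, 0.0107, 33.1622] F [-0.9465, 0.0665, 0.2034] op 0.0642
REL turn [0.1175, 0.0737, 0.0897] shift [0.0572, 0.1415, -0.1202]
```

View pics/sceneF.png

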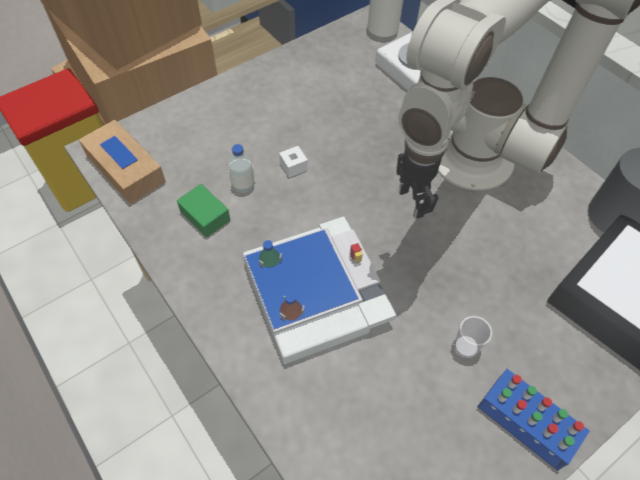

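View pics/sideFz.png

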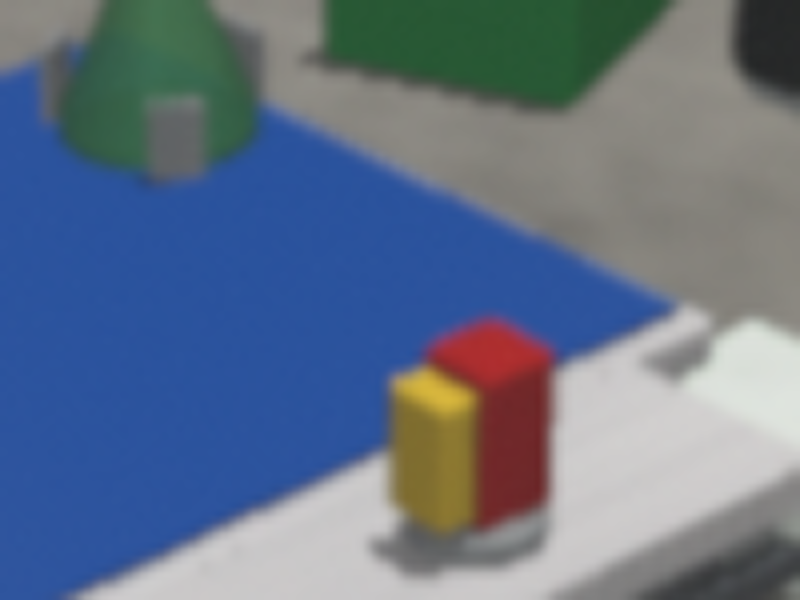

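The final views show the pin upright, with its collar on the tab and the button out. The bottle, box and beaker are at the same pixels as before, and the arm is clear. Handing in.

```bash
python3 -c "
from workcell import job_done
print(job_done())"
```

```text
the job is handed in; nothing more can be done
None
```

The shaker is parked and the job is handed in at about 21 s. The ball-lock pin went through the tab and the hidden strip hole, and the platform is pinned in place.

**What I did:** I squeezed the pin at 40 N with the button held in, lifted it from the stand and lowered it into the tab hole. The tip met the strip at the expected depth with about 2 N. I then slid the platform back about 58 mm with light pressure (roughly 6–8 N down, about 5 N sideways). The tip dropped through at roughly -20 mm by eye (I put the platform at about -4 mm some 16 mm earlier), close to the end of the stated range. I pushed the pin home, opened the fingers and backed away.

**Last checks:**
- **Seating:** The tool stopped at z = 0.0923 m against 0.0922 m expected. A further 1.5 mm commanded moved it only 0.3 mm, with the upward force at 14 N.
- **Pin and button:** The pictures show the collar flat on the tab and the button sprung out.
- **Bystanders:** The bottle, tip box and beaker look unmoved by eye.
- **Robot:** It is touching nothing.

I did not pull on the pin to test the lock. That the balls are locked rests on the seated height and the button being out. No check failed or disagreed.

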